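# Clamp a flow cell in its ratchet press

### The job

Stand the flow cell in the open bay of the press and let go of it, then turn the black ratchet knob clockwise so the jaw pushes the cell into the hood. Feel for the moment the cell meets the sprung seal inside, and stop at the second click of the pawl after that: the pawl must be caught and hold the clamp when you let go. Do not over-tighten the cell, and leave the bottle, jar and beaker alone.

Things in the scene. Friction and masses are not known exactly. Their poses are not given: they have to be found in the camera images.
- press: The ratchet press, fixed to the bench: aluminium base plate 170 x 330 x 12 mm, origin at the centre of its underside, z up. Along its y: blue gear housing (y -155 to -45, top z 45), jaw, open bay, then the closed grey hood (y 49 to 163, top z 72). The bay's bed is z 12, between two rails 46 mm apart (x -23 to 23), their tops at z 22. The hood's mouth is 48 wide, up to z 65.
- cell: The loose flow cell, a white block with grey ends and purple stripe, 40 (x) x 60 (y) x 45 (z) mm, two 6 mm purple stubs on top, 140 to 235 g. Origin at the centre of its underside. It stands in the bay with its y along the press's y, either end first; grip it across its 40 mm, above the rails.
- jaw: Steel jaw of the press, 40 wide, top 51 mm above the bench. Origin in the middle of the lower edge of its pushing face; axes as the press. It slides along press +y, 22 mm for each rad of the knob (6.9 mm a click). On the way it only pushes the cell along the bed (1 to 3 N). At the start its face is at press y -29 to -22, so 71 to 78 mm from the hood's mouth.
- knob (a joint): Angle of the ratchet knob, 0 to 3.7 rad, clockwise from above; at 0 its bar lies along press x. 20 teeth: the pawl drops (click) at about 0.19 + 0.314 n and, let go under load, the knob rests at 0.175 + 0.314 n. Unloaded it takes 0.05 to 0.12 Nm. The sprung seal is out of sight, 5 to 35 mm inside the hood, varying; meeting it adds at once about 0.18 Nm (8 N), then 0.29 Nm per rad (4 N a click).
- knob_grip (a point): Grip point of the knob, on its upright axis (press x 0, y -100), 91 mm above the bench. The black bar is 62 long, 14 thick, 30 tall (z 74 to 104 mm), on a hub over a brass tooth wheel of radius 46 (top z 55 mm). Its x axis runs along the bar.
- pawl (a joint): Angle of the red sprung pawl beside the brass wheel: about -0.02 rad when dropped behind a tooth, rising to 0.12 as a tooth passes under it, then falling back: the click. It stops the knob from turning back.
- pawl_tip (a point): Tip of the red pawl, on the wheel's rim on its press +x side, 51 mm above the bench.
- bottle: Glass bottle with purple cap, 70 wide, 150 mm high, bystander. Origin at the centre of its underside.
- jar: Small glass jar with purple cap, 52 wide, 70 mm high, bystander. Origin at the centre of its underside.
- beaker: White plastic beaker, 68 wide, 85 mm high, bystander. Origin at the centre of its underside.
Things that resemble listed ones, but are neither listed nor needed, are in the scene too. Of the things that look like the cell, the middle-sized one is meant.

How it is judged:
On the way:
1. the cell stands in the bay between the rails, let go, not yet clamped (x of cell in the frame of press between -0.006 and 0.006 m and y of cell in the frame of press between -0.01 and 0.06 m and z of cell in the frame of press below 0.015 m and contact force between the fingers and cell below 0.1 N and contact force between jaw and cell below 4 N), for 0.2 s.
At the end, for the whole second after the job is handed in: The cell stands upright in the bay between the rails, at rest, pressed into the hood by the jaw with 10.5 to 18 N (the second click after meeting the seal); the pawl has dropped behind a tooth and the knob is still (contact force between jaw and cell between 10.5 and 18 N and value of joint pawl below 0.04 rad and velocity of joint knob between -0.05 and 0.05 rad/s and x of cell in the frame of press between -0.006 and 0.006 m and z of cell in the frame of press below 0.016 m and angle between cell's own z axis and vertical below 0.1 rad and linear speed of cell below 0.02 m/s); the robot touches nothing.
It fails at once if the jaw presses on the cell with more than 22 N (contact force between jaw and cell above 22 N).
It fails at once if the bottle, jar or beaker is moved by more than 30 mm (distance of any of bottle, jar, beaker from where it was at the start of the episode above 0.03 m).
It also fails if it takes over 72 s, if anything falls off the work surface, if the arm or the gripper's body presses on something with over 40 N, if the wrist force passes 120 N, or if a joint passes its speed limit or range.

### The arm

A 6-joint arm with a two-finger parallel gripper is mounted at the origin on the work surface. World frame = base frame: x ahead of the robot, y to its left, z up, the work surface at z = 0. Lengths are in m, angles in rad, forces in N, time in s.
With the tool pointing down it reaches from about 0.35 to 0.85 m from the base axis. Payload 8.1 kg.
Tool frame: the origin (TCP) lies at the very end of the fingers, on their centre line; the grasp point (between the pads) lies 19 mm behind it; z points along the fingers, y is the line along which they close (so a half turn about z gives the same grasp; the last joint's range is limited). The gripper opens to 93 mm and grips with 3 to 60 N. Pads are 15 mm wide; open, the fingers measure 128 mm over their backs; the gripper's body (75 mm by 188 mm) begins 65 mm behind the grasp point.
Start: joints at [1.252, 0.13, 1.488, -0, 1.523, -0.085], TCP at [0.139, 0.584, 0.219] pointing down, gripper open.
Joint ranges: [-2.96, 2.96], [-0.89, 2.26], [0.02, 2.5], [-1.34, 4.48], [0, 2.73], [-2.66, 2.66]. Speed limits (rad/s): [2.39, 2.39, 2.79, 3.14, 3.14, 3.14].

### API

Orientations are given as a rotation vector (axis times angle).
In Python, from plant import monitor, eyes, ticket gives the robot as it stands.
- The arm moves only by the tool arm_command, never from a script. Its argument "deltas" is a list that holds one entry, the list of rows, each a list of 6 numbers: the shift along the world's x, y, z in cm, then the turn, a rotation vector about the world's x, y, z in degrees. In form: [[[tx, ty, tz, rx, ry, rz], ...]]. A call has 1 to 12 rows; each row shifts and turns the commanded pose from where the row before left it; what a row does not reach is not made up. A row lasts 1/12 s, in which the tool goes at most 41.7 mm and 7.16 degrees, less where a joint would pass 70% of its speed; a pose out of reach is approached as far as the arm can. A call is refused whole if a number of a shift passes 4.17 or a number of a turn 7.16, either way. A call with a gripper value outside its range is refused whole. "gripper" is the opening, from -1 (shut) to 1 (fully open), set as the call begins (left out, the last holds). The fingers move at their own pace and stop on an object; "squeeze" is the grip in N (left out, the last holds). Time passes only in rows, so rows that do not move let the fingers close. It gives the time, the measured TCP pose, the force, the opening and the grip force at its end, in the units of the state.
- monitor.read_state(): the state, without advancing time (a new reading comes with each control period).
- eyes.read_camera(name): name is "scene" or "top" or "wrist"; returns the picture (384x512x3 uint8, blue, green, red); there is no depth.
- eyes.camera_model(name): a dict with "fx", "fy", "cx", "cy" (pixels), "rvec" (rotation vector, rad) and "tvec" (3), from world to camera coordinates, as OpenCV has them. Camera axes: x right, y down, z forward; pixel columns grow to the right and rows downward; lengths in m; the calibration is good to about 2 mm. A picture is of the moment at which its call begins: read the wrist's pose just before it. camera_model takes no time and is no camera call; for the wrist camera it gives the pose at the moment of the call.
- ticket.close_job(): hands the job in; it is judged then, once.
The state is a dict: "t": time; "q": joint angles; "dq": joint speeds; "joint_torque": joint torques, N m; "tool_pos": TCP position; "orientation": TCP orientation; "force": force on the tool from outside, world axes, zero at the start; "wrist_torque": the same for the moment, N m; "opening": finger opening in m; "gripper_force": force on a finger pad.
Only numpy, scipy, OpenCV 4.12 (cv2) and the standard library are available. Lean on these libraries where they do the work, as an engineer would, in place of code of your own. Each camera call takes 0.05 s, during which the arm holds its last target. There are 200 camera calls.

## Working session

There is one attempt and no reset: what is moved stays moved. The work goes in short steps, Python scripts to look and compute and a tool call to move; the robot and the scene stay as the last step left them, time stands still between calls to the robot, and variables do not carry over. Pictures are saved under pics/ and viewed, at most 12 in all, crops included, and the job is handed in when it is done.

Besides the shell and the picture viewer there is one more tool, called after "Emit:" in YAML: its name, and indented under it one key for each argument. arm_command: Moves the arm, as the interface text tells. Its arguments: {"type":"object","properties":{"deltas":{"type":"array"},"gripper":{"type":"number"},"squeeze":{"type":"number"}},"required":["deltas"]}

```bash
mkdir -p pics; ls
python3 - <<'E'
from plant import monitor, eyes
import cv2
s=monitor.read_state();print({k:s[k] for k in('t','tool_pos','orientation','force','opening')})
for n in('scene','top'):
    im=eyes.read_camera(n);cv2.imwrite(f'pics/{n}0.png',im)
    m=eyes.camera_model(n);print(n,m)
a=cv2.imread('pics/scene0.png');b=cv2.imread('pics/top0.png')
E
```

```text
pics
{'t': 0.0, 'tool_pos': array([0.13881189, 0.58313417, 0.2175883 ]), 'orientation': array([-3.66441326e-01, -3.11974993e+00,  2.87082138e-03]), 'force': array([0.06985975, 0.12753552, 0.63296254]), 'opening': 0.0929716617143141}
scene {'fx': 380.3273027920152, 'fy': 380.3273027920152, 'cx': 257.5727888519127, 'cy': 193.02702826007044, 'rvec': array([ 2.02425603,  1.50293286, -0.52291187]), 'tvec': array([-0.18905013, -0.37714352,  1.41175882])}
top {'fx': 413.3093614699774, 'fy': 413.3093614699774, 'cx': 251.79290705928088, 'cy': 197.21484072080676, 'rvec': array([ 2.15660668, -2.11098764,  0.19100773]), 'tvec': array([-0.0144465 ,  0.59590045,  1.04193317])}
```

View pics/scene0.png

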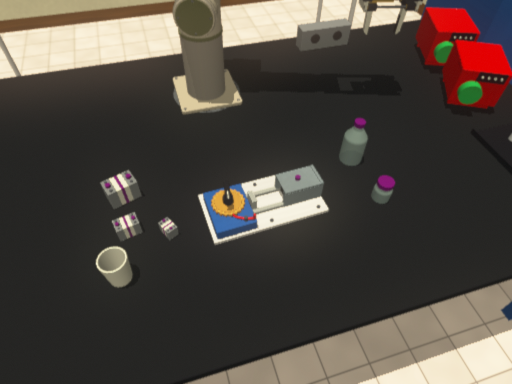

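View pics/top0.png

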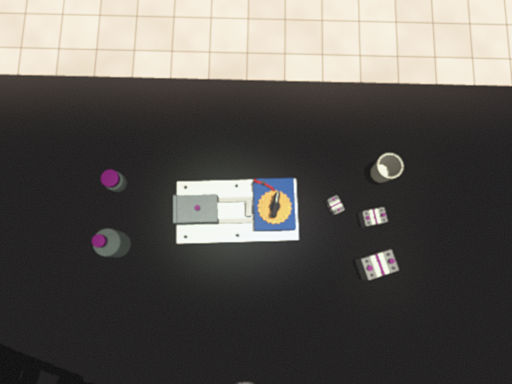

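Scene view: the press is at about (262,203). The look-alikes are at (121,188) large, (127,226) middle and (168,228) small; in the top view these are (378,265), (374,216) and (336,204). The bottle is at (353,145), the jar at (383,190) and the beaker at (115,266). The middle-sized one, top (374,216), fits; I'll confirm it in a crop.

```bash
cat > h.py <<'E'
import numpy as np, cv2
from plant import monitor, eyes
def ray(m,uv,z):
    R=cv2.Rodrigues(m['rvec'])[0];c=-R.T@m['tvec']
    uv=np.atleast_2d(uv).astype(float)
    d=np.c_[(uv[:,0]-m['cx'])/m['fx'],(uv[:,1]-m['cy'])/m['fy'],np.ones(len(uv))]@R
    return c+d*((z-c[2])/d[:,2])[:,None]
def proj(m,P):
    K=np.array([[m['fx'],0,m['cx']],[0,m['fy'],m['cy']],[0,0,1]])
    return cv2.projectPoints(np.atleast_2d(P).astype(float),m['rvec'],m['tvec'],K,None)[0][:,0]
E
python3 - <<'E'
from h import *
b=cv2.imread('pics/top0.png');m=eyes.camera_model('top')
c=cv2.resize(b[165:290,160:320],None,fx=4.5,fy=4.5,interpolation=cv2.INTER_CUBIC)
d=cv2.resize(b[140:290,315:415],None,fx=3.75,fy=3.75,interpolation=cv2.INTER_CUBIC)
cv2.imwrite('pics/c1.png',c)
cv2.imwrite('pics/c2.png',d)
for n,p,z in[('cell',(374,216),.045),('big',(378,265),.06),('small',(336,204),.03),('beaker',(389,166),.085),('hood',(197,208),.072),('knob',(275,206),.1)]: print(n,ray(m,p,z)[0])
# base plate mask
g=cv2.inRange(b,(150,150,150),(255,255,255));g[:, :165]=0;g[:,310:]=0;g[:170]=0;g[255:]=0
g=cv2.morphologyEx(g,cv2.MORPH_OPEN,np.ones((3,3)))
pts=cv2.findNonZero(g)[:,0];r=cv2.minAreaRect(pts);print(r);bx=cv2.boxPoints(r);print(bx,ray(m,bx,.012))
E
```

```text
cell [ 0.55389262 -0.32621139  0.045     ]
big [ 0.42574726 -0.32810463  0.06      ]
small [ 0.58628446 -0.22910439  0.03      ]
beaker [ 0.68064765 -0.35718068  0.085     ]
hood [0.56114135 0.13919656 0.072     ]
knob [ 0.5664647  -0.06040583  0.1       ]
((236.39599609375, 210.360107421875), (62.20318603515625, 122.49285888671875), 88.36341857910156)
[[174.2863  181.02039]
 [296.7292  177.522  ]
 [298.50568 239.69983]
 [176.0628  243.19821]] [[ 0.6435847   0.21276616  0.012     ]
 [ 0.66104758 -0.12509781  0.012     ]
 [ 0.48946823 -0.13024022  0.012     ]
 [ 0.47309465  0.19897781  0.012     ]]
```

View pics/c2.png

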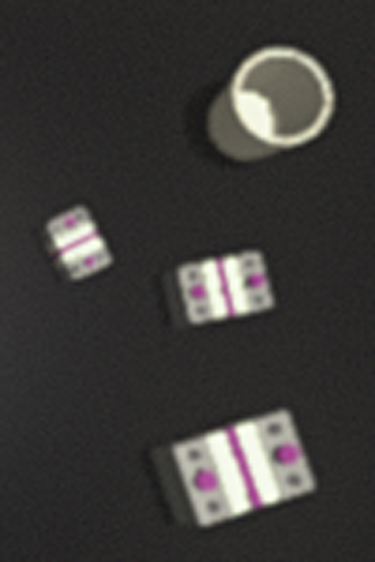

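View pics/c1.png

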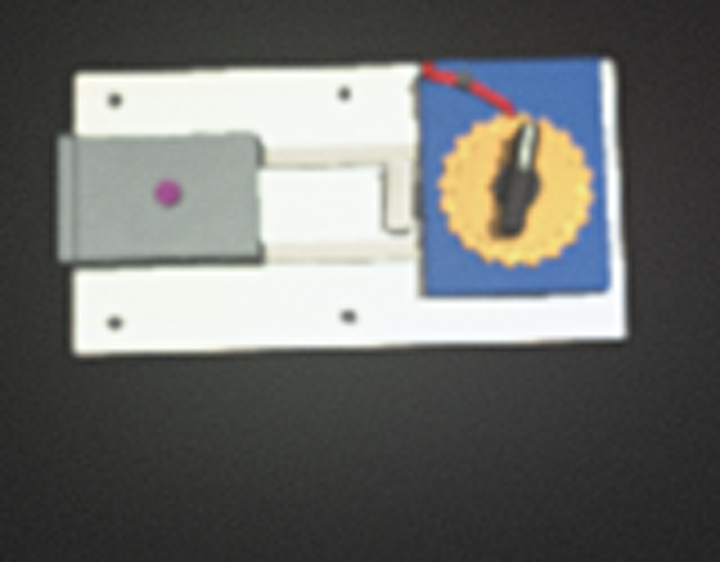

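The crop confirms it: the middle-sized cell is centred at crop (225,287), which is top (375,216), with stubs at crop (198,292) and (256,280). The small and large look-alikes are at crop (79,243) and (243,468). On the press, the bay opening is at crop (320,203), the jaw at (397,195), the wheel centre at about (517,190), and the bar is turned slightly clockwise.

```bash
cat >> h.py <<'E'
from scipy.optimize import least_squares
def fit(m,P,uv,x0):
    def T(p):
        c,s=np.cos(p[2]),np.sin(p[2]);return P@np.array([[c,s,0],[-s,c,0],[0,0,1]])+[p[0],p[1],0]
    r=least_squares(lambda p:(proj(m,T(p))-uv).ravel(),x0,loss='soft_l1');return r.x,r.fun.reshape(-1,2)
E
python3 - <<'E'
from h import *
m=eyes.camera_model('top')
uv=np.array([(75,353),(75,72),(626,337),(612,60),(517,190)])/4.5+[160,165]
P=np.array([(-85,165,12),(85,165,12),(-85,-165,12),(85,-165,12),(0,-100,55)])/1e3
print(fit(m,P,uv,[.56,.03,0]))
print('cell',ray(m,np.array([(198,292),(256,280)])/3.75+[315,140],.051))
cc=np.array([(180,265),(188,323),(274,310),(262,251)])/3.75+[315,140]
q=ray(m,cc,.045);print(q,q.mean(0),cv2.minAreaRect(q[:,:2].astype(np.float32)*1000))
print('bar',ray(m,np.array([(500,235),(527,125)])/4.5+[160,165],.104))
print('bottle',ray(m,(99,241),.15),'jar',ray(m,(111,178),.07))
E
```

```text
(array([0.56582571, 0.0370965 , 0.04829752]), array([[-0.16808495, -0.18615944],
       [ 0.05604703,  0.36638739],
       [-0.02227403,  0.03803811],
       [ 0.18927004,  0.00804456],
       [-0.04615528, -0.19728196]]))
cell [[ 0.54778267 -0.30789947  0.051     ]
 [ 0.55715778 -0.34896107  0.051     ]]
[[ 0.56751793 -0.29740133  0.045     ]
 [ 0.52646434 -0.30198227  0.045     ]
 [ 0.53695653 -0.36289829  0.045     ]
 [ 0.57881087 -0.35588626  0.045     ]] [ 0.55243742 -0.32954204  0.045     ] ((552.6376342773438, -328.93426513671875), (42.43718338012695, 62.00712203979492), 9.772747993469238)
bar [[ 0.53729879 -0.05076115  0.104     ]
 [ 0.59970317 -0.06511445  0.104     ]]
bottle [[0.46638815 0.35609842 0.15      ]] jar [[0.63572803 0.36747976 0.07      ]]
```

Emit:
arm_command:
  deltas:
    - [[2.6,-3.2,0,0,0,-5.5],[2.6,-3.2,0,0,0,-5.5],[2.6,-3.2,0,0,0,-5.5],[2.6,-3.2,0,0,0,-5.5],[2.6,-3.2,0,0,0,-5.5],[2.6,-3.2,0,0,0,-5.5],[2.6,-3.2,0,0,0,-5.5],[2.6,-3.2,0,0,0,-5.5],[2.6,-3.2,0,0,0,-5.5],[2.6,-3.2,0,0,0,-5.5],[2.6,-3.2,0,0,0,-5.5],[2.6,-3.2,0,0,0,-5.5]]
  gripper: 1

```text
t: 1.1
tool_pos: [0.4517, 0.1978, 0.2184]
orientation: [-2.012, -2.412, 0.0]
force: [0.5, 0.3, -0.1]
opening: 0.0933
gripper_force: 0.0
```

Emit:
arm_command:
  deltas:
    - [[0.8,-4,0,0,0,0],[0.8,-4,0,0,0,0],[0.8,-4,0,0,0,0],[0.8,-4,0,0,0,0],[0.8,-4,0,0,0,0],[0.8,-4,0,0,0,0],[0.8,-4,0,0,0,0],[0.8,-4,0,0,0,0],[0.8,-4,0,0,0,0],[0.8,-4,0,0,0,0],[0.8,-4,0,0,0,0],[0.8,-4,0,0,0,0]]

```text
t: 2.1
tool_pos: [0.5467, -0.2823, 0.2181]
orientation: [-2.006, -2.416, 0.0]
force: [-0.2, 0.8, -0.0]
opening: 0.0928
gripper_force: 0.0
```

Emit:
arm_command:
  deltas:
    - [[0.6,-2.4,0,0,0,0],[0,-2.3,0,0,0,0],[0,0,0,0,0,0],[0,0,0,0,0,0]]

```text
t: 2.43
tool_pos: [0.5523, -0.3282, 0.2176]
orientation: [-2.008, -2.414, 0.0]
force: [1.0, -0.0, 0.5]
opening: 0.0931
gripper_force: 0.0
```

Run:
```python
from h import *
m=eyes.camera_model('wrist');s=monitor.read_state();im=eyes.read_camera('wrist');cv2.imwrite('pics/w0.png',im)
np.save('w0.npy',m,allow_pickle=True);print(s['tool_pos'],s['orientation'],m)
```

```text
[ 0.55232031 -0.32818224  0.21755116] [-2.00804170e+00 -2.41373155e+00  6.89407336e-05] {'fx': 303.1103741201706, 'fy': 303.1103741201706, 'cx': 255.849114208665, 'cy': 192.09991228509276, 'rvec': array([-2.83124461, -0.25959549, -0.03695365]), 'tvec': array([-0.48430174, -0.43846192,  0.2670595 ])}
```

View pics/w0.png

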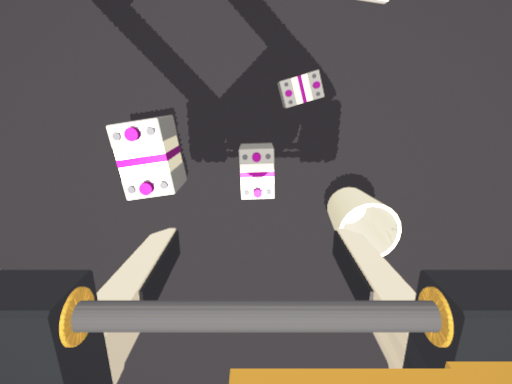

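The wrist view shows the cell upright in image (257,172), stubs at (257,156) and (257,192). The large look-alike is at (146,158), the small one at (302,88) and the beaker at (370,220).

Run:
```python
from h import *
m=np.load('w0.npy',allow_pickle=True).item()
im=cv2.imread('pics/w0.png')
mg=cv2.inRange(im,(80,0,80),(255,70,255))
n,l,st,c=cv2.connectedComponentsWithStats(mg)
for i in range(1,n):
    if st[i,4]>15 and 225<c[i][0]<290: print(c[i],st[i])
q=ray(m,[(256.5,156.5),(257,192)],.051);print(q,q.mean(0),np.degrees(np.arctan2(-(q[0]-q[1])[0],(q[0]-q[1])[1])))
w=cv2.inRange(im,(110,110,110),(255,255,255));w[:, :225]=0;w[:,290:]=0;w[:130]=0;w[210:]=0
bx=cv2.boxPoints(cv2.minAreaRect(cv2.findNonZero(w)));print(bx,ray(m,bx,.045),ray(m,bx,.045).mean(0))
```

```text
[288.09090909  92.90909091] [286  91   5   5  22]
[256.   156.75] [253 153   7   8  48]
[257.25581395 173.86046512] [249 173  17   3  43]
[[ 0.54997292 -0.30680945  0.051     ]
 [ 0.55804379 -0.34720121  0.051     ]] [ 0.55400835 -0.32700533  0.051     ] 11.299726702176201
[[238. 143.]
 [274. 143.]
 [274. 199.]
 [238. 199.]] [[ 0.52714445 -0.29671192  0.045     ]
 [ 0.56657667 -0.28942025  0.045     ]
 [ 0.57965774 -0.35385356  0.045     ]
 [ 0.53796351 -0.36157619  0.045     ]] [ 0.55283559 -0.32539048  0.045     ]
```

Emit:
arm_command:
  deltas:
    - [[0.1,0.1,-3.5,0,0,0.5],[0,0,-3.5,0,0,0],[0,0,-3.5,0,0,0],[0,0,-3.5,0,0,0],[0,0,-3.0,0,0,0],[0,0,-2.0,0,0,0],[0,0,-1.0,0,0,0],[0,0,0,0,0,0]]

```text
t: 3.15
tool_pos: [0.5522, -0.3237, 0.0156]
orientation: [-1.991, -2.423, 0.0]
force: [-0.6, -0.1, -0.3]
opening: 0.0929
gripper_force: 0.0
```

Emit:
arm_command:
  deltas:
    - [[0,0,0,0,0,0],[0,0,0,0,0,0],[0,0,0,0,0,0],[0,0,0,0,0,0],[0,0,0,0,0,0],[0,0,0,0,0,0],[0,0,0,0,0,0],[0,0,0,0,0,0]]
  gripper: -1
  squeeze: 20

```text
t: 3.82
tool_pos: [0.554, -0.3264, 0.0188]
orientation: [1.996, 2.426, 0.0]
force: [0.4, 0.6, 0.2]
opening: 0.0438
gripper_force: 0.0
```

Emit:
arm_command:
  deltas:
    - [[0,0,0,0,0,0],[0,0,0,0,0,0],[0,0,0,0,0,0],[0,0,0,0,0,0],[0,0,0,0,0,0]]

```text
t: 4.23
tool_pos: [0.5538, -0.3264, 0.0187]
orientation: [-1.996, -2.426, 0.0]
force: [-2.3, 0.3, 2.7]
opening: 0.0397
gripper_force: 20.0
```

Emit:
arm_command:
  deltas:
    - [[0,0,2,0,0,0],[0,0,3,0,0,0],[0,0,4,0,0,0],[0,1,4,0,0,-1],[0,3,2,0,0,-1],[0,4,0,0,0,-1],[0.1,4,0,0,0,-1],[0.2,4,0,0,0,-1],[0.2,4,0,0,0,-1],[0.2,4,0,0,0,-1],[0.2,4,0,0,0,-1],[0.2,3,0,0,0,0]]

```text
t: 5.23
tool_pos: [0.5645, -0.013, 0.1682]
orientation: [-2.16, -2.28, -0.001]
force: [0.3, -0.3, -2.1]
opening: 0.0399
gripper_force: 20.0
```

Run:
```python
from h import *
m=eyes.camera_model('wrist');s=monitor.read_state();im=eyes.read_camera('wrist');cv2.imwrite('pics/w1.png',im)
np.save('w1.npy',m,allow_pickle=True);print(s['tool_pos'],s['orientation'])
cv2.imwrite('pics/w1c.png',cv2.resize(im[0:300,80:430],None,fx=2,fy=2,interpolation=cv2.INTER_CUBIC))
```

```text
[ 0.56448046 -0.0129721   0.1682063 ] [-2.15975525e+00 -2.28004318e+00 -9.99859492e-04]
```

View pics/w1c.png

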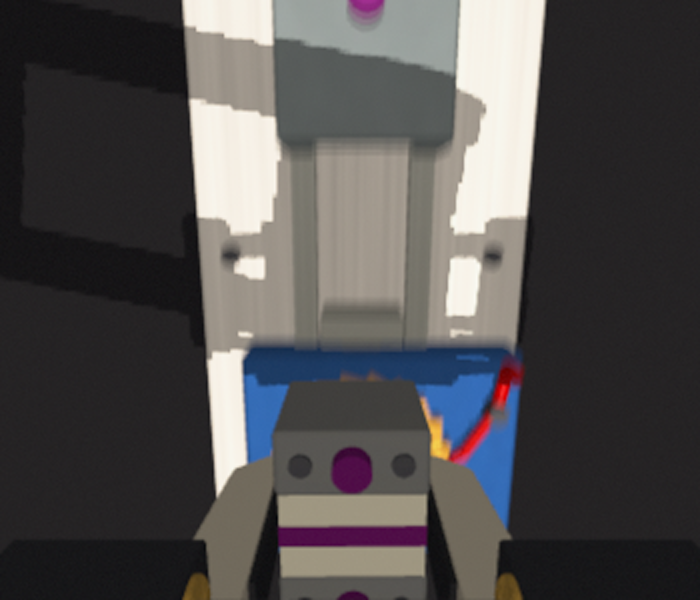

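Crop of the wrist view: held cell top front edge is (275,431)–(428,431) with its stub at (352,470). Bay inner edges at row 250 are 317 and 407. Plate holes are (230,255) and (492,255), the hood's front edge is (279,138)–(450,138), and the jaw is at (362,312).

Run:
```python
from h import *
m=np.load('w1.npy',allow_pickle=True).item()
f=lambda p,z:ray(m,np.array(p)/2+[80,0],z)
print('holes',f([(230,255),(492,255)],.012), f([(230,255),(492,255)],.012).mean(0))
print('bedmid',f([(362.5,160),(361.2,330)],.012))
h=f([(279,138),(450,138)],.072);print('hood',h,h.mean(0))
pe=f([(190,100),(209,345),(538,100),(518,345)],.012);print('plate',pe,(pe[:2]+pe[2:])/2)
c=f([(275,431),(428,431)],.1945);print('cellfront',c,c.mean(0))
print('stub',f((352,470),.2005))
print('jawtop',f([(323,305),(400,305)],.051).mean(0))
print('tcp',proj(m,[.5645,-.013,.168])*1)
```

```text
holes [[0.49905275 0.03760866 0.012     ]
 [0.63566368 0.04497537 0.012     ]] [0.56735821 0.04129201 0.012     ]
bedmid [[0.56539802 0.08785049 0.012     ]
 [0.56980121 0.0014783  0.012     ]]
hood [[0.53055678 0.09101784 0.072     ]
 [0.59928002 0.0947163  0.072     ]] [0.5649184  0.09286707 0.072     ]
plate [[ 0.48002716  0.11069764  0.012     ]
 [ 0.48734818 -0.01132384  0.012     ]
 [ 0.64896267  0.11978367  0.012     ]
 [ 0.65570749 -0.00222965  0.012     ]] [[ 0.56449492  0.11524066  0.012     ]
 [ 0.57152783 -0.00677674  0.012     ]]
cellfront [[0.54509887 0.01369285 0.1945    ]
 [0.58289237 0.01573794 0.1945    ]] [0.56399562 0.0147154  0.1945    ]
stub [[0.56453861 0.00700042 0.2005    ]]
jawtop [0.56819607 0.02172426 0.051     ]
tcp [[254.16124197 242.03666656]]
```

Emit:
arm_command:
  deltas:
    - [[0,0,0,0,0,0],[0,0,0,0,0,0],[0,0,0,0,0,0],[0,0,0,0,0,0]]

```text
t: 5.62
tool_pos: [0.5649, -0.0176, 0.1684]
orientation: [-2.162, -2.279, 0.001]
force: [0.4, 0.2, -1.6]
opening: 0.0397
gripper_force: 20.0
```

Run:
```python
from h import *
m=eyes.camera_model('wrist');s=monitor.read_state();im=eyes.read_camera('wrist');cv2.imwrite('pics/w2.png',im)
np.save('w2.npy',m,allow_pickle=True);print(s['tool_pos'],s['orientation'])
a=cv2.imread('pics/w1.png');
def tr(p,r=10):
    p=np.array(p)/2+[80,0];x,y=p.round().astype(int);t=a[y-r:y+r+1,x-r:x+r+1]
    w=im[y-r-12:y+r+13,x-r-12:x+r+13];R=cv2.matchTemplate(w,t,cv2.TM_CCOEFF_NORMED);_,v,_,l=cv2.minMaxLoc(R);return p+np.array(l)-12,v
for n,p,z in[('hL',(230,255),.012),('hR',(492,255),.012),('hoodL',(279,138),.072),('hoodR',(450,138),.072),('jawL',(323,305),.051),('jawR',(400,305),.051),('house L',(245,348),.045),('stub',(352,470),.2005)]:
    q,v=tr(p);print(n,np.round(v,2),q-np.array(p)/2-[80,0],ray(m,q,z)[0].round(4))
```

```text
[ 0.56490356 -0.01756346  0.16838698] [-2.16212747e+00 -2.27908115e+00  5.86164452e-04]
hL 0.93 [ 0. -1.] [0.4996 0.034  0.012 ]
hR 0.93 [-1. -1.] [0.6351 0.0411 0.012 ]
hoodL 0.99 [-1.  0.] [0.5303 0.0864 0.072 ]
hoodR 0.92 [0. 0.] [0.5999 0.09   0.072 ]
jawL 0.9 [-1. -2.] [0.5496 0.0179 0.051 ]
jawR 0.9 [-1. -2.] [0.5857 0.0198 0.051 ]
house L 0.97 [-1. -1.] [ 0.512  -0.0073  0.045 ]
stub 1.0 [0. 0.] [0.565  0.0024 0.2005]
```

Emit:
arm_command:
  deltas:
    - [[0,2,0,0,0,0],[0,3,0,0,0,0],[0,2.2,-2,0,0,0],[0.04,0,-3.5,0,0,0],[0,0,-3.5,0,0,0],[0,0,-2.5,0,0,0],[0,0,-1,0,0,0],[0,0,0,0,0,0],[0,0,0,0,0,0],[0,0,0,0,0,0],[0,0,0,0,0,0]]

```text
t: 6.58
tool_pos: [0.5668, 0.0553, 0.0454]
orientation: [2.16, 2.279, 0.003]
force: [-0.6, 0.8, -2.1]
opening: 0.0403
gripper_force: 19.8
```

Run:
```python
from h import *
m=eyes.camera_model('wrist');s=monitor.read_state();im=eyes.read_camera('wrist')
np.save('w3.npy',m,allow_pickle=True);print(s['tool_pos'],s['orientation'],s['force'])
cv2.imwrite('pics/w3c.png',cv2.resize(im[0:300,80:430],None,fx=2,fy=2,interpolation=cv2.INTER_CUBIC))
```

```text
[0.56677577 0.05532568 0.04543772] [2.15983603 2.27867908 0.00302988] [-0.58909007  0.76225241 -2.14875015]
```

View pics/w3c.png

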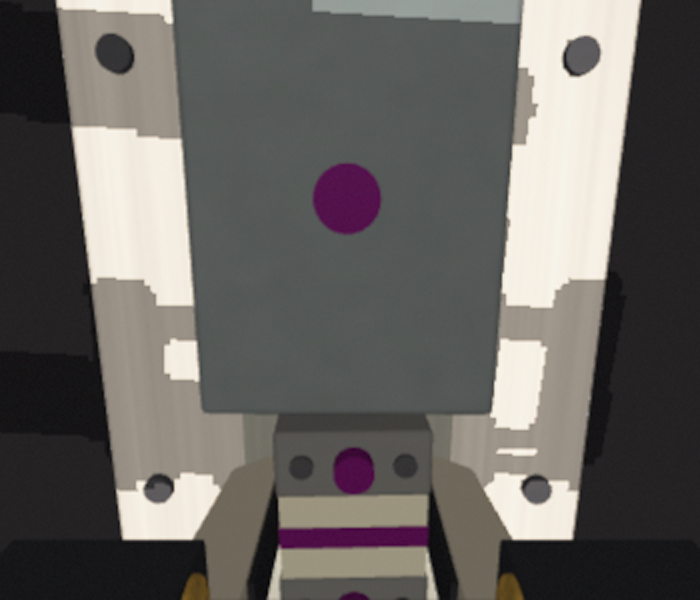

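The held cell's front edge is at crop (275–431, 431), mid 353. The hood's front edge at the same height is (204–491, 411), mid 347.5, so the cell is about 1.5 mm too far in +x, with its yaw right and a 5 mm gap to the hood. I'll shift −0.15 cm and lower.

Emit:
arm_command:
  deltas:
    - [[-0.15,0,0,0,0,0],[0,0,0,0,0,0],[0,0,-0.4,0,0,0],[0,0,-0.4,0,0,0],[0,0,-0.3,0,0,0],[0,0,-0.2,0,0,0],[0,0,0,0,0,0],[0,0,0,0,0,0],[0,0,0,0,0,0]]

```text
t: 7.38
tool_pos: [0.5639, 0.0557, 0.0305]
orientation: [2.16, 2.281, -0.0]
force: [-0.3, -1.6, -1.9]
opening: 0.0399
gripper_force: 20.0
```

Emit:
arm_command:
  deltas:
    - [[0,0,-0.1,0,0,0],[0,0,0,0,0,0],[0,0,0,0,0,0],[0,0,0,0,0,0]]

```text
t: 7.72
tool_pos: [0.564, 0.0557, 0.0298]
orientation: [2.16, 2.281, 0.0]
force: [0.4, -0.0, -0.6]
opening: 0.0401
gripper_force: 20.0
```

Emit:
arm_command:
  deltas:
    - [[0,0,-0.1,0,0,0],[0,0,0,0,0,0],[0,0,0,0,0,0],[0,0,0,0,0,0]]

```text
t: 8.05
tool_pos: [0.564, 0.0557, 0.0295]
orientation: [2.16, 2.281, -0.0]
force: [-4.7, -0.2, 7.0]
opening: 0.0399
gripper_force: 20.0
```

Emit:
arm_command:
  deltas:
    - [[0,0,0,0,0,0],[0,0,0,0,0,0],[0,0,0,0,0,0],[0,0,0,0,0,0],[0,0,0,0,0,0],[0,0,0,0,0,0],[0,0,1,0,0,0],[0,0,3,0,0,0],[0,0,4,0,0,0],[0,0,4,0,0,0],[0,0,4,0,0,0],[0,0,0,0,0,0]]
  gripper: 1

```text
t: 9.05
tool_pos: [0.5688, 0.0558, 0.1999]
orientation: [2.153, 2.273, 0.016]
force: [0.7, 0.5, 2.2]
opening: 0.0925
gripper_force: 0.0
```

Emit:
arm_command:
  deltas:
    - [[0.1,-2,0,0,0,6.7],[0.1,-3,0,0,0,6.7],[0.1,-3,0,0,0,6.7],[0.1,-2,0,0,0,6.7],[0.1,-1.7,0,0,0,6.7],[0.1,0,0,0,0,6.7],[0.1,0,0,0,0,6.7],[0.05,0,0,0,0,6.7],[0,0,0,0,0,6.7],[0,0,0,0,0,6.7],[0,0,0,0,0,7],[0,0,0,0,0,0]]

```text
t: 10.05
tool_pos: [0.5714, -0.0614, 0.1891]
orientation: [0.343, 3.122, -0.0]
force: [-0.3, -0.2, -0.1]
opening: 0.0926
gripper_force: 0.0
```

Emit:
arm_command:
  deltas:
    - [[0,0,0,0,0,0],[0,0,0,0,0,0],[0,0,0,0,0,0]]

```text
t: 10.3
tool_pos: [0.5714, -0.0613, 0.1888]
orientation: [0.357, 3.121, 0.0]
force: [-0.2, -0.2, 0.7]
opening: 0.0927
gripper_force: 0.0
```

Run:
```python
from h import *
m=eyes.camera_model('wrist');s=monitor.read_state();im=eyes.read_camera('wrist')
np.save('w4.npy',m,allow_pickle=True);print(s['tool_pos'],s['orientation'],s['q'])
t=eyes.read_camera('top');cv2.imwrite('pics/top4.png',t)
a=cv2.resize(im[60:360,80:430],None,fx=1.9,fy=1.9,interpolation=cv2.INTER_CUBIC)
cv2.imwrite('pics/w4c.png',a);cv2.imwrite('pics/w4.png',im)
```

```text
[ 0.57141557 -0.06129371  0.18880571] [3.57382553e-01 3.12098581e+00 2.30292412e-05] [-1.96088158e-01  7.74473317e-02  1.59939688e+00  3.21440998e-05
  1.46453872e+00 -1.53886207e+00]
```

View pics/w4c.png

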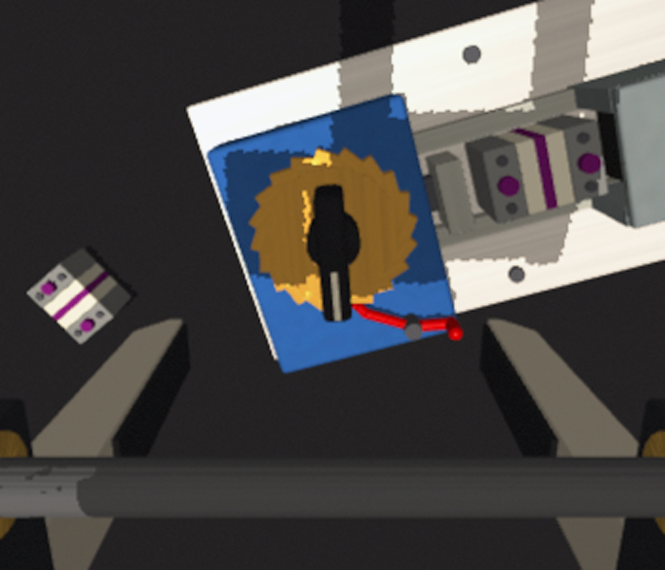

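The cell stands in the bay between the rails, its stubs at crop (508,185) and (589,163). The knob bar runs from (329,188) to (338,320) with the hub at about (333,240); the pawl tip is at (360,307).

Run:
```python
from h import *
m=np.load('w4.npy',allow_pickle=True).item()
f=lambda p,z:ray(m,np.array(p)/1.9+[80,60],z)
q=f([(329,187),(338,320)],.104);print('bar',q,q.mean(0),np.degrees(np.arctan2(*(q[0]-q[1])[[1,0]])))
print('wheel',f((333,229),.055))
s=f([(508,185),(589,163)],.063);print('cell',s,s.mean(0))
im=cv2.imread('pics/w4.png');g=cv2.inRange(im,(0,0,0),(60,45,45));g[:150]=0;g[235:]=0;g[:,235:250]=g[:,235:250];g[:,:235]=0;g[:,275:]=0
n,l,st,c=cv2.connectedComponentsWithStats(g);i=1+st[1:,4].argmax();print(st[i],c[i]);p=cv2.findNonZero((l==i).astype(np.uint8));r=cv2.minAreaRect(p);print(r);print(ray(m,c[i],.104))
R=cv2.Rodrigues(m['rvec'])[0];print('cam',-R.T@m['tvec'])
```

```text
bar [[ 0.53823188 -0.05529813  0.104     ]
 [ 0.60125895 -0.06574246  0.104     ]] [ 0.56974542 -0.0605203   0.104     ] 170.59091740431046
wheel [[ 0.57007737 -0.06101689  0.055     ]]
cell [[0.56556446 0.03211815 0.063     ]
 [0.56364798 0.07365035 0.063     ]] [0.56460622 0.05288425 0.063     ]
[ 242  157   27   72 1149] [254.91383812 188.68581375]
((255.0, 192.5), (71.0, 26.0), 90.0)
[[ 0.56432201 -0.05987668  0.104     ]]
cam [ 0.49181812 -0.04211466  0.35489144]
```

Emit:
arm_command:
  deltas:
    - [[-0.1,0.05,-3,0,0,3.6],[0,0,-3,0,0,0],[0,0,-3,0,0,0],[0,0,-2,0,0,0],[0,0,-0.5,0,0,0],[0,0,0,0,0,0],[0,0,0,0,0,0]]

```text
t: 10.98
tool_pos: [0.571, -0.0609, 0.0747]
orientation: [0.255, 3.13, -0.0]
force: [1.1, -0.0, -0.1]
opening: 0.0934
gripper_force: 0.0
```

```bash
cat > r.py <<'E'
from h import *
s=monitor.read_state();o=s['orientation'];a=2*np.degrees(np.arctan2(o[1],o[0]))-90
a=(a+90)%360-90
print('t',round(s['t'],2),s['tool_pos'].round(4),'knob rad',round(np.radians(93-a),3),'tq',s['wrist_torque'].round(3),'F',s['force'].round(1),'tau6',s['joint_torque'][5].round(3),'op',s['opening'].round(4),s['gripper_force'].round(0))
E
python3 r.py;python3 r.py
```

```text
Traceback (most recent call last):
  File "r.py", line 4, in <module>
    print('t',round(s['t'],2),s['tool_pos'].round(4),'knob rad',round(np.radians(93-a),3),'tq',s['wrist_torque'].round(3),'F',s['force'].round(1),'tau6',s['joint_torque'][5].round(3),'op',s['opening'].round(4),s['gripper_force'].round(0))
                                                                                                                                                                                            ^^^^^^^^^^^^^^^^^^
AttributeError: 'float' object has no attribute 'round'
Traceback (most recent call last):
  File "r.py", line 4, in <module>
    print('t',round(s['t'],2),s['tool_pos'].round(4),'knob rad',round(np.radians(93-a),3),'tq',s['wrist_torque'].round(3),'F',s['force'].round(1),'tau6',s['joint_torque'][5].round(3),'op',s['opening'].round(4),s['gripper_force'].round(0))
                                                                                                                                                                                            ^^^^^^^^^^^^^^^^^^
AttributeError: 'float' object has no attribute 'round'
```

Emit:
arm_command:
  deltas:
    - [[0,0,0,0,0,0],[0,0,0,0,0,0],[0,0,0,0,0,0],[0,0,0,0,0,0],[0,0,0,0,0,0],[0,0,0,0,0,0],[0,0,0,0,0,0],[0,0,0,0,0,0],[0,0,0,0,0,0],[0,0,0,0,0,0],[0,0,0,0,0,0],[0,0,0,0,0,0]]
  gripper: -1
  squeeze: 50

```text
t: 11.98
tool_pos: [0.5704, -0.0614, 0.0739]
orientation: [0.255, 3.131, -0.001]
force: [0.3, 20.4, 13.2]
opening: 0.021
gripper_force: 17.4
```

```bash
python3 r.py
```

```text
Traceback (most recent call last):
  File "r.py", line 4, in <module>
    print('t',round(s['t'],2),s['tool_pos'].round(4),'knob rad',round(np.radians(93-a),3),'tq',s['wrist_torque'].round(3),'F',s['force'].round(1),'tau6',s['joint_torque'][5].round(3),'op',s['opening'].round(4),s['gripper_force'].round(0))
                                                                                                                                                                                            ^^^^^^^^^^^^^^^^^^
AttributeError: 'float' object has no attribute 'round'
```

```bash
sed -i "s/^print.*/s={k:np.asarray(v) for k,v in s.items()}\nprint('t',s['t'].round(2),s['tool_pos'].round(4),'knob',np.radians(93-a).round(3),'tq',s['wrist_torque'].round(3),'F',s['force'].round(1),'tau6',s['joint_torque'][5].round(3),'op',s['opening'].round(4),s['gripper_force'].round(0))/" r.py; python3 r.py
```

```text
t 11.98 [ 0.5704 -0.0614  0.0739] knob 0.215 tq [ 4.339 -0.072  0.029] F [ 0.3 20.4 13.2] tau6 0.032 op 0.021 17.0
```

Emit:
arm_command:
  deltas:
    - [[0,0,0,0,0,0],[0,0,0,0,0,0],[0,0,0,0,0,0],[0,0,0,0,0,0]]

```text
t: 12.32
tool_pos: [0.5708, -0.062, 0.075]
orientation: [0.255, 3.13, -0.003]
force: [-4.5, -4.3, 8.4]
opening: 0.0135
gripper_force: 85.1
```

```bash
python3 r.py
```

```text
t 12.32 [ 0.5708 -0.062   0.075 ] knob 0.215 tq [-0.705  0.735  0.072] F [-4.5 -4.3  8.4] tau6 0.031 op 0.0135 85.0
```

Emit:
arm_command:
  deltas:
    - [[0,0,0,0,0,-5],[0,0,0,0,0,-5],[0,0,0,0,0,-5],[0,0,0,0,0,0],[0,0,0,0,0,0]]

```text
t: 12.73
tool_pos: [0.5708, -0.0619, 0.075]
orientation: [0.663, 3.07, -0.002]
force: [-5.3, -5.7, 8.3]
opening: 0.0136
gripper_force: 85.1
```

```bash
python3 r.py
```

```text
t 12.73 [ 0.5708 -0.0619  0.075 ] knob 0.478 tq [-0.751  0.771 -0.257] F [-5.3 -5.7  8.3] tau6 0.104 op 0.0136 85.0
```

Emit:
arm_command:
  deltas:
    - [[0,0,0,0,0,-5],[0,0,0,0,0,-5],[0,0,0,0,0,0],[0,0,0,0,0,0]]

```text
t: 13.07
tool_pos: [0.5709, -0.0618, 0.075]
orientation: [0.927, 3.0, -0.002]
force: [-4.2, -3.8, 8.5]
opening: 0.0138
gripper_force: 85.0
```

```bash
python3 r.py
```

```text
t 13.07 [ 0.5709 -0.0618  0.075 ] knob 0.652 tq [-0.758  0.748 -0.083] F [-4.2 -3.8  8.5] tau6 0.382 op 0.0138 85.0
```

Emit:
arm_command:
  deltas:
    - [[0,0,0,0,0,-4],[0,0,0,0,0,0],[0,0,0,0,0,0]]

```text
t: 13.32
tool_pos: [0.5708, -0.0618, 0.075]
orientation: [1.031, 2.966, -0.002]
force: [-3.7, -3.8, 8.4]
opening: 0.0134
gripper_force: 85.0
```

```bash
python3 r.py
```

```text
t 13.32 [ 0.5708 -0.0618  0.075 ] knob 0.722 tq [-0.722  0.766 -0.02 ] F [-3.7 -3.8  8.4] tau6 0.267 op 0.0134 85.0
```

Emit:
arm_command:
  deltas:
    - [[0,0,0,0,0,-4],[0,0,0,0,0,0],[0,0,0,0,0,0]]

```text
t: 13.57
tool_pos: [0.5709, -0.0618, 0.075]
orientation: [1.134, 2.928, -0.002]
force: [-4.4, -4.0, 8.0]
opening: 0.0136
gripper_force: 85.0
```

```bash
python3 r.py
```

```text
t 13.57 [ 0.5709 -0.0618  0.075 ] knob 0.791 tq [-0.74   0.742 -0.125] F [-4.4 -4.   8. ] tau6 0.131 op 0.0136 85.0
```

Emit:
arm_command:
  deltas:
    - [[0,0,0,0,0,-4],[0,0,0,0,0,0],[0,0,0,0,0,0]]

```text
t: 13.82
tool_pos: [0.5709, -0.0618, 0.075]
orientation: [1.235, 2.887, -0.001]
force: [-3.8, -3.6, 9.4]
opening: 0.0138
gripper_force: 85.0
```

```bash
python3 r.py
```

```text
t 13.82 [ 0.5709 -0.0618  0.075 ] knob 0.861 tq [-0.692  0.699 -0.027] F [-3.8 -3.6  9.4] tau6 0.258 op 0.0138 85.0
```

```bash
cat > a.py <<'E'
import sys
from h import *
n=int(sys.argv[1]) if len(sys.argv)>1 else 6
T=[];J=[]
for i in range(n):
    eyes.read_camera('top');s=monitor.read_state();T.append(s['wrist_torque'][2]);J.append(s['joint_torque'][5])
o=s['orientation'];a=(2*np.degrees(np.arctan2(o[1],o[0])))%360-90
print('t %.2f knob %.3f tqz %.3f+-%.3f tau6 %.3f+-%.3f'%(s['t'],np.radians(93-a),np.mean(T),np.std(T),np.mean(J),np.std(J)),np.round(T,2),np.round(s['force'],1))
E
python3 a.py 8
```

```text
t 14.22 knob 0.861 tqz -0.059+-0.028 tau6 -0.033+-0.026 [-0.03 -0.04 -0.06 -0.07 -0.04 -0.1  -0.03 -0.11] [-4.5 -3.6  8.4]
```

Emit:
arm_command:
  deltas:
    - [[0,0,0,0,0,-5]]

```text
t: 14.3
tool_pos: [0.5709, -0.0617, 0.075]
orientation: [1.357, 2.831, -0.001]
force: [-2.6, -3.9, 8.6]
opening: 0.0136
gripper_force: 85.0
```

```bash
python3 a.py 6
```

```text
t 14.60 knob 0.948 tqz -0.052+-0.028 tau6 -0.046+-1.123 [-0.05 -0.02 -0.08 -0.03 -0.03 -0.09] [-3.4 -3.5  8. ]
```

Emit:
arm_command:
  deltas:
    - [[0,0,0,0,0,-5]]

```text
t: 14.68
tool_pos: [0.571, -0.0617, 0.075]
orientation: [1.479, 2.769, -0.001]
force: [-3.7, -2.9, 7.6]
opening: 0.0138
gripper_force: 85.0
```

```bash
python3 a.py 6
```

```text
t 14.98 knob 1.035 tqz -0.033+-0.037 tau6 -0.041+-1.122 [ 0.01 -0.09 -0.05 -0.04  0.02 -0.03] [-2.1 -2.7  8. ]
```

Emit:
arm_command:
  deltas:
    - [[0,0,0,0,0,-5]]

```text
t: 15.07
tool_pos: [0.571, -0.0617, 0.075]
orientation: [1.599, 2.702, -0.001]
force: [-3.8, -3.5, 7.4]
opening: 0.0137
gripper_force: 85.0
```

```bash
python3 a.py 4
```

```text
t 15.27 knob 1.123 tqz -0.054+-0.022 tau6 -0.068+-1.375 [-0.05 -0.09 -0.02 -0.05] [-3.9 -4.   8.2]
```

Emit:
arm_command:
  deltas:
    - [[0,0,0,0,0,-5]]

```text
t: 15.35
tool_pos: [0.571, -0.0617, 0.075]
orientation: [1.715, 2.63, -0.001]
force: [-2.8, -2.4, 7.5]
opening: 0.0138
gripper_force: 85.0
```

```bash
python3 a.py 4
```

```text
t 15.55 knob 1.210 tqz -0.025+-0.031 tau6 -0.062+-1.375 [ 0.01 -0.06  0.01 -0.06] [-2.8 -2.9  8.1]
```

Emit:
arm_command:
  deltas:
    - [[0,0,0,0,0,-5]]

```text
t: 15.63
tool_pos: [0.571, -0.0617, 0.075]
orientation: [1.828, 2.553, -0.0]
force: [-3.9, -3.2, 8.0]
opening: 0.0136
gripper_force: 84.9
```

```bash
python3 a.py 4
```

```text
t 15.83 knob 1.297 tqz -0.059+-0.037 tau6 -0.057+-1.374 [-0.03 -0.11 -0.02 -0.08] [-3.  -3.4  7.5]
```

Emit:
arm_command:
  deltas:
    - [[0,0,0,0,0,-5]]

```text
t: 15.92
tool_pos: [0.5711, -0.0617, 0.075]
orientation: [1.938, 2.47, -0.0]
force: [-2.1, -3.1, 7.6]
opening: 0.0138
gripper_force: 84.9
```

```bash
python3 a.py 5
```

```text
t 16.17 knob 1.384 tqz -0.019+-0.037 tau6 -0.031+-1.204 [ 0.04 -0.   -0.07 -0.02 -0.04] [-2.6 -4.1  7.7]
```

Emit:
arm_command:
  deltas:
    - [[0,0,0,0,0,-5]]

```text
t: 16.25
tool_pos: [0.5711, -0.0617, 0.0751]
orientation: [2.043, 2.383, -0.0]
force: [-2.6, -2.8, 7.3]
opening: 0.0136
gripper_force: 85.0
```

```bash
python3 a.py 5
```

```text
t 16.50 knob 1.471 tqz 0.132+-0.030 tau6 0.120+-1.213 [0.18 0.09 0.12 0.15 0.12] [-2.6 -2.7  8. ]
```

Emit:
arm_command:
  deltas:
    - [[0,0,0,0,0,-5]]

```text
t: 16.58
tool_pos: [0.5711, -0.0617, 0.075]
orientation: [2.145, 2.292, 0.0]
force: [-1.6, -3.6, 7.4]
opening: 0.0136
gripper_force: 84.9
```

```bash
python3 a.py 5
```

```text
t 16.83 knob 1.559 tqz 0.131+-0.028 tau6 0.148+-1.215 [0.14 0.11 0.13 0.18 0.1 ] [-2.2 -3.   7.7]
```

Emit:
arm_command:
  deltas:
    - [[0,0,0,0,0,-5]]

```text
t: 16.92
tool_pos: [0.5712, -0.0617, 0.075]
orientation: [2.243, 2.196, 0.0]
force: [-2.1, -2.8, 6.9]
opening: 0.0139
gripper_force: 84.9
```

```bash
python3 a.py 8
```

```text
t 17.32 knob 1.646 tqz 0.183+-0.021 tau6 0.179+-0.959 [0.18 0.19 0.19 0.19 0.18 0.18 0.21 0.14] [-1.1 -3.6  6.7]
```

Emit:
arm_command:
  deltas:
    - [[0,0,0,0,0,-5]]

```text
t: 17.4
tool_pos: [0.5712, -0.0617, 0.075]
orientation: [2.337, 2.097, 0.0]
force: [-1.2, -3.4, 6.4]
opening: 0.0138
gripper_force: 84.9
```

```bash
python3 a.py 8
```

```text
t 17.80 knob 1.733 tqz 0.169+-0.047 tau6 0.141+-0.961 [0.26 0.16 0.18 0.14 0.15 0.22 0.12 0.13] [-2.7 -2.   6.3]
```

Emit:
arm_command:
  deltas:
    - [[0,0,0,0,0,-4]]

```text
t: 17.88
tool_pos: [0.5712, -0.0617, 0.075]
orientation: [2.409, 2.013, 0.001]
force: [-1.0, -3.8, 6.4]
opening: 0.0137
gripper_force: 84.8
```

```bash
python3 a.py 12
python3 - <<'E'
from h import *
cv2.imwrite('pics/s5.png',eyes.read_camera('scene'));im=eyes.read_camera('wrist');cv2.imwrite('pics/w5.png',im)
E
```

```text
t 18.48 knob 1.803 tqz 0.213+-0.048 tau6 0.214+-0.618 [0.34 0.17 0.25 0.18 0.19 0.25 0.18 0.24 0.16 0.22 0.2  0.19] [-0.9 -3.3  7.4]
```

View pics/w5.png

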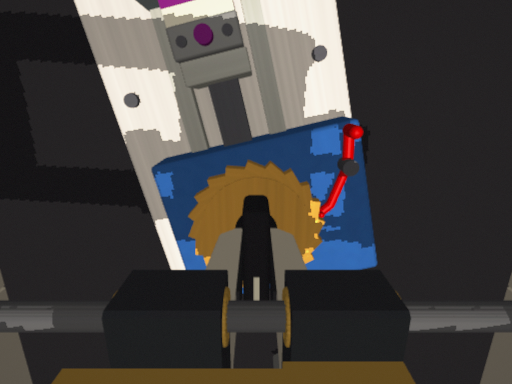

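The knob has turned with the gripper, and the jaw (214,68) touches the cell (205,40). The torque step of about 0.17 Nm came between 1.38 and 1.47 rad. That is right at click 4 (1.446 rad), so I'll use the torque to choose between clicks 5 and 6.

Emit:
arm_command:
  deltas:
    - [[0,0,0,0,0,-4]]

```text
t: 18.67
tool_pos: [0.5712, -0.0617, 0.075]
orientation: [2.477, 1.928, 0.001]
force: [-1.7, -4.1, 6.2]
opening: 0.0137
gripper_force: 84.8
```

```bash
python3 a.py 12
```

```text
t 19.27 knob 1.873 tqz 0.246+-0.034 tau6 0.239+-0.617 [0.33 0.21 0.23 0.26 0.22 0.22 0.22 0.27 0.28 0.24 0.24 0.23] [-1.9 -3.   6.6]
```

Emit:
arm_command:
  deltas:
    - [[0,0,0,0,0,-4]]

```text
t: 19.35
tool_pos: [0.5713, -0.0617, 0.075]
orientation: [2.543, 1.841, 0.001]
force: [-2.4, -3.9, 6.7]
opening: 0.0138
gripper_force: 84.7
```

```bash
python3 a.py 16
```

```text
t 20.15 knob 1.942 tqz 0.270+-0.035 tau6 0.262+-0.533 [0.38 0.27 0.3  0.27 0.26 0.27 0.27 0.28 0.3  0.24 0.22 0.22 0.28 0.26
 0.26 0.25] [-1.8 -4.2  6.9]
```

Emit:
arm_command:
  deltas:
    - [[0,0,0,0,0,-4],[0,0,0,0,0,-4],[0,0,0,0,0,-4],[0,0,0,0,0,0]]

```text
t: 20.48
tool_pos: [0.5714, -0.0617, 0.075]
orientation: [2.726, 1.557, 0.002]
force: [-0.9, -3.7, 7.0]
opening: 0.0133
gripper_force: 84.9
```

```bash
python3 a.py 10
python3 - <<'E'
from h import *
a=cv2.imread('pics/w5.png');b=eyes.read_camera('wrist');cv2.imwrite('pics/w6.png',b)
f=lambda i:cv2.resize(i[90:290,170:390],None,fx=1.8,fy=2.7,interpolation=cv2.INTER_CUBIC)
cv2.imwrite('pics/w6c.png',np.hstack([f(a),f(b)]))
E
```

```text
t 20.98 knob 2.152 tqz 0.295+-0.035 tau6 0.413+-0.226 [0.36 0.29 0.34 0.31 0.27 0.27 0.26 0.3  0.3  0.24] [-0.7 -3.6  7.4]
```

View pics/w6c.png

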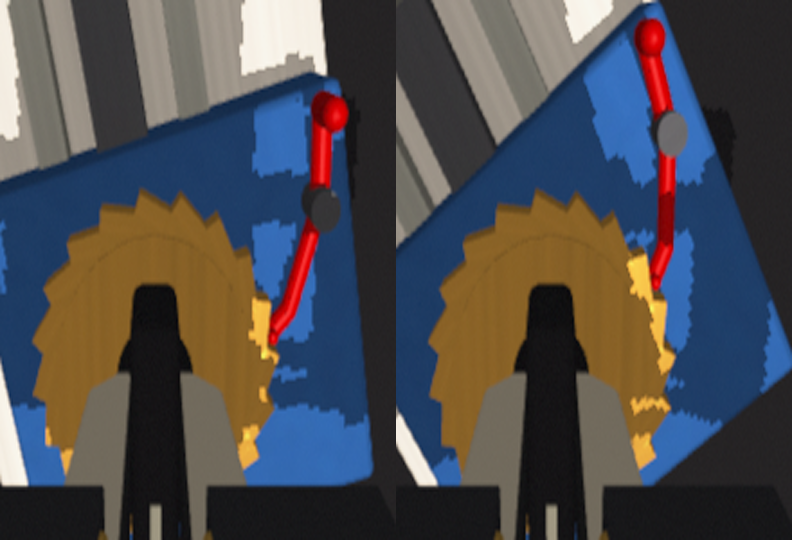

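Both views show the pawl tip, (273,340) left and (655,285) right, dropped just behind a tooth, the right one a tooth further on. Torque implies about 15 N, so I'll let go.

Emit:
arm_command:
  deltas:
    - [[0,0,0,0,0,0],[0,0,0,0,0,0],[0,0,0,0,0,0],[0,0,0,0,0,0],[0,0,0,0,0,0],[0,0,0,0,0,0],[0,0,1,0,0,0],[0,0,3,0,0,0],[0,0,4,0,0,0],[0,0,3,0,0,0],[0,0,0,0,0,0],[0,0,0,0,0,0]]
  gripper: 1

```text
t: 22.03
tool_pos: [0.5721, -0.0611, 0.1872]
orientation: [2.722, 1.562, 0.007]
force: [-0.8, -1.0, -0.8]
opening: 0.0888
gripper_force: 0.0
```

Run:
```python
from h import *
s=monitor.read_state();print(s['t'],s['tool_pos'],s['force'],s['opening'])
b=eyes.read_camera('wrist');cv2.imwrite('pics/w7.png',b)
```

```text
22.0333 [ 0.57214707 -0.06107781  0.18715293] [-0.84158426 -0.95656388 -0.8183121 ] 0.0887631679985353
```

View pics/w7.png

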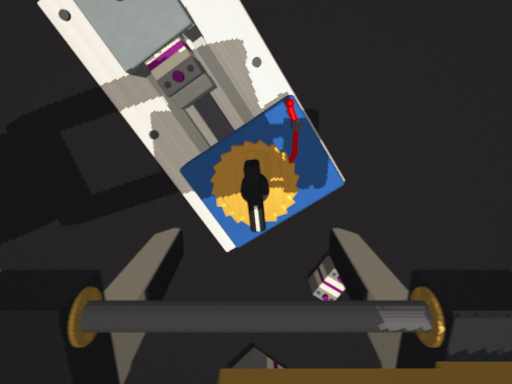

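The fingers are clear. The bar, (251,165)–(260,228), has backed off about 0.1 rad to rest on the pawl at about 2.05 rad, tooth 6. The cell (178,75) is in the hood against the jaw (190,95). Handing in.

```bash
python3 -c "
from plant import ticket
print(ticket.close_job())"
```

```text
the job is handed in; nothing more can be done
None
```

The job is handed in at about 22 s: the cell is clamped in the hood, held by the pawl at an estimated 14–16 N (target 10.5–18 N). The cell met the seal right around a click, so I chose the stopping click by measured torque, and that click may be the second or the third after contact.

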